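# Start the toast

## Robot

A 6-joint arm with a two-finger parallel gripper is mounted at the origin on the work surface. World frame = base frame: x ahead of the robot, y to its left, z up, the work surface at z = 0. Lengths are in m, angles in rad, forces in N, time in s.
With the tool pointing down it reaches from about 0.4 to 0.825 m from the base axis. Payload 7 kg.
Tool frame: the origin (TCP) lies midway between the tips of the shut fingers; the grasp point (between the pads) lies 19 mm behind it; z points along the fingers, y is the line along which they close (so a half turn about z gives the same grasp; the last joint's range is limited). The gripper opens to 88 mm and grips with 3 to 60 N. Pads are 19 mm wide; open, the fingers measure 130 mm over their backs; the gripper's body (78 mm by 193 mm) begins 47 mm behind the grasp point.
Start: joints at [-0.892, 0.359, 0.012, 0, -1.224, -0.288], TCP at [0.257, -0.624, 0.204] pointing down, gripper open.
Joint ranges: [-3.07, 3.07], [-1.43, 2.12], [-1.02, 1.25], [-3.03, 1.67], [-3.05, -0], [-3.03, 3.03]. Speed limits (rad/s): [2.39, 2.39, 3.01, 3.14, 3.14, 3.14].

## Interface

Orientations are given as [roll, pitch, yaw] about the fixed x, y, z axes, in that order (R = Rz(yaw) Ry(pitch) Rx(roll)).
In Python, from station import arm, grab_frame, camera_params, spot_in gives the robot as it stands.
- The arm moves only by the shell command python3 -m jog 'ROWS' [FORCE]. ROWS is JSON, a list that holds one entry, the list of rows, each a list of 7 numbers: the shift along the tool's x, y, z in mm, then the turn, a rotation vector about the tool's x, y, z in rad, then the finger opening in mm, from 0 to 87.6. In form: [[[x, y, z, wx, wy, wz, fingers], ...]]. A call has 1 to 20 rows; each row is the pose to reach, as a shift and turn from the pose commanded when the call began, along the tool's axes at that moment; what a row does not reach only later rows make up. A row lasts 1/8 s, in which the tool goes at most 62.5 mm and 10.7 degrees, less where a joint would pass 70% of its speed; a pose out of reach is approached as far as the arm can. A call with a gripper value outside its range is refused whole. The fingers move at their own pace and stop on an object; FORCE is the grip in N (left out, the last holds). Time passes only in rows, so rows that repeat a pose let the fingers close. It gives the time, the measured TCP pose, the force, the opening and the grip force at its end, in the units of the state.
- arm.get_state(): the state, without advancing time (a new reading comes with each control period).
- grab_frame(name): name is "scene" or "top" or "wrist"; returns (picture, depth): 400x640x3 uint8, blue, green, red; 400x640 float32, m along the optical axis (not along the pixel's ray), 0 where there is no reading.
- camera_params(name): a dict with "mtx" (3x3 intrinsics, pixels), "k1" (the pictures are not rectified: a ray, as slopes to the right and down, at radius r is drawn at 1 + k1 r^2 times it, then the intrinsics apply), "R" (3x3) and "t" (3): a world point X has camera coordinates R X + t. Camera axes: x right, y down, z forward; pixel columns grow to the right and rows downward; lengths in m; the calibration is good to about 2 mm. A picture is of the moment at which its call begins: read the wrist's pose just before it. camera_params takes no time and is no camera call; for the wrist camera it gives the pose at the moment of the call.
- arm.job_done(): hands the job in; it is judged then, once.
Trained networks look in the newest picture that a camera, given by its name, has taken for a name from the list of things; names that differ only in an ending like _2 or _b are one class to them, and where a whole thing is asked for, a point or a joint stands for the part that bears it (a point fixed in the world has none). Each returns a list of dicts, best first, with "confidence" (0 to 1); they miss things now and then, are a little off and sometimes report something else, mostly with a low value. They report only what shows in the picture. A call takes as long as a camera call.
- spot_in(query, camera): "uv" ([column, row] in pixels, amid what is visible of it).
The state is a dict: "t": time; "q": joint angles; "qd": joint speeds; "joint_efforts": joint torques, N m; "eef_pos": TCP position; "ee_rot": TCP orientation; "force": force on the tool from outside, world axes, zero at the start; "moment": the same for the moment, N m; "width": finger opening in m; "gripper_force": force on a finger pad.
Only numpy, scipy, OpenCV 4.12 (cv2) and the standard library are available. Lean on these libraries where they do the work, as an engineer would, in place of code of your own. Each camera call takes 0.05 s, during which the arm holds its last target. There are 200 camera calls.

## Task

Start the toast: on the socket strip, press down the raised end of the rocker switch that belongs to the socket with the toaster's plug in it, so that it is on; then push the lever on the toaster's end all the way down; and only then press the round key on top of the toaster fully in and let it spring back. Only press, with the fingertips: leave the other rockers and keys alone, and do not pick up or shift anything else on the counter.

Things in the scene. Friction and masses are not known exactly. Their poses are not given: they have to be found in the camera images.
- toaster: two-slot steel toaster with black ends, fixed, 176 x 320 x 180 mm high; origin under its centre on the counter, local y along its length. Lever on the -y end face (local y -0.160). Three white keys in a row along local x on the black deck on top, at local y -0.118, 50 mm apart, in varying order. Two bread slices stand in the slots and go down with the lever
- lever_top (a point): centre of the upper face of the lever tab's pressing area, 20 mm out from the toaster's end face. The black tab is 42 mm wide (toaster x), sticks out 36 mm and is 12 mm thick; this face is 172 mm above the counter when up and 137 mm when fully down
- lever (a joint): how far the lever is down, m: 0 up, 0.035 fully down at its stop; slides vertically, about 4 to 5 N moves it and it stays where it is left
- key_round_top (a point): centre of the top face of the round key (32 mm diameter), about 192 mm above the counter, standing 10 mm above its 2 mm seat on the toaster's top
- key_round (a joint): round key pressed in, m: 0 out, 0.005 fully in at its stop; springs back by itself; about 5 N takes it fully in
- key_square_top (a point): centre of the top of the square key (28 x 28 mm), same height; not to be pressed
- key_square (a joint): square key, as the round key
- key_bar_top (a point): centre of the top of the narrow bar key (14 x 46 mm, long along toaster y), same height; not to be pressed
- key_bar (a joint): bar key, as the round key
- strip: base of the socket strip, fixed, 135 x 215 mm, end caps 40 mm high; origin under its centre, local y along it. It carries three white switched sockets 60 mm apart in varying order, tops 40 mm above the counter; each has its socket at local x -0.030 and a black rocker at local x +0.031 (pivot, 49 mm above the counter)
- socket_plugged: the switched socket that holds the toaster's round black plug (36 mm diameter, standing 30 mm above the socket); 125 x 58 x 28 mm, origin under its centre on the strip's base (12 mm above the counter), axes as the strip's
- rocker_plugged_raised (a point): pressing point of the plugged socket's rocker: on the upper face of its raised half, 14.5 mm from the pivot. The rocker is a shallow V 26 mm wide, each half 20 mm long; this point is about 54 mm above the counter when off, 49 mm when on
- rocker_plugged (a joint): angle of that rocker: 0 = off (its half farther from the socket, local +x, stands up), 0.36 = on (that half pressed down level). Stiff, stays where it is left; about 3.5 N at the pressing point moves it
- socket_empty1: a switched socket like it with nothing plugged in; its rocker is to stay off
- rocker_empty1 (a joint): angle of that socket's rocker, 0 off, 0.36 on
- socket_empty2: a switched socket like it with nothing plugged in; its rocker is to stay off
- rocker_empty2 (a joint): angle of that socket's rocker, 0 off, 0.36 on
- mug: white mug, 76 mm across, 90 mm tall, loose, not to be moved
- jam_jar: amber jam jar with steel cap, 66 mm across, 100 mm tall, loose, not to be moved
- salt: white salt shaker, 40 mm across, 70 mm tall, loose, not to be moved
- spoon: wooden-handled spoon lying flat, 200 mm long; origin at mid-length, loose, not to be moved
- mill: dark wooden pepper mill, 52 mm across, 158 mm tall, loose, not to be moved
- pasta_jar: glass storage jar, 90 mm across, 150 mm tall, loose, not to be moved

How it is judged:
By the outcome, as a careful person would: the job done as asked, in the order asked, and still so for the second after the job is handed in, with the robot touching nothing.
It also fails if it takes over 51 s, if anything falls off the work surface, if the arm or the gripper's body presses on something with over 40 N, if the wrist force passes 120 N, or if a joint passes its speed limit or range.

## Working session

There is one attempt and no reset: what is moved stays moved. The work goes in short steps, Python scripts to look and compute and a shell command to move; the robot and the scene stay as the last step left them, time stands still between calls to the robot, and variables do not carry over. Pictures are saved under pics/ and viewed, at most 10 in all, crops included, and the job is handed in when it is done.

```bash
mkdir -p pics
cat > h.py <<'E'
import numpy as np, cv2
from station import arm, grab_frame, camera_params, spot_in
def ray(cp,uv):
    M=np.array(cp["mtx"]);k=cp["k1"]
    d=np.array([(uv[0]-M[0,2])/M[0,0],(uv[1]-M[1,2])/M[1,1]])
    s=d.copy()
    for _ in range(20): s=d/(1+k*(s@s))
    return np.array([s[0],s[1],1.])
def at_depth(cp,uv,z):
    return np.array(cp["R"]).T@(ray(cp,uv)*z-np.array(cp["t"]))
def at_z(cp,uv,h):
    R=np.array(cp["R"]);c=-R.T@np.array(cp["t"]);d=R.T@ray(cp,uv)
    return c+d*(h-c[2])/d[2]
E
python3 - <<'E'
from h import *
np.set_printoptions(precision=4,suppress=True)
for n in("top","scene"):
    cp=camera_params(n);p,d=grab_frame(n);cv2.imwrite(f"pics/{n}0.png",p);np.save(n+"d.npy",d)
    for q in["toaster","lever_top","key_round_top","key_square_top","key_bar_top","strip","socket_plugged","rocker_plugged_raised","socket_empty1","mill","pasta_jar","mug","jam_jar","salt","spoon"]:
        for r in spot_in(q,n)[:2]:
            u=r["uv"];z=d[int(u[1]),int(u[0])]
            print(n,q,round(r["confidence"],2),np.round(u,1),at_depth(cp,u,z) if z>0 else None)
s=arm.get_state();print(s["t"],s["eef_pos"],s["ee_rot"],s["width"])
E
```

```text
top toaster 0.82 [270.3 203.8] [0.5949 0.2523 0.1824]
top lever_top 0.95 [275.1 213.3] [0.5657 0.236  0.1952]
top key_square_top 0.49 [322.8 191.1] [0.633  0.095  0.1884]
top strip 0.63 [410.7 240.4] [ 0.4866 -0.1969  0.0364]
top socket_plugged 0.71 [419.4 235.7] [ 0.5022 -0.2248  0.0415]
top rocker_plugged_raised 0.59 [418.  226.9] [ 0.531  -0.2191  0.0486]
top socket_empty1 0.97 [455.4 233.9] [ 0.5085 -0.3409  0.0503]
top socket_empty1 0.57 [433.4 238.4] [ 0.4935 -0.2714  0.0393]
top mill 0.65 [320.7 151.1] [0.7663 0.102  0.1324]
top pasta_jar 0.64 [189.  247.3] [0.4639 0.5029 0.1468]
top mug 0.93 [435.  173.7] [ 0.7152 -0.2908  0.0051]
top mug 0.61 [323.2 190.3] [0.6353 0.0938 0.1895]
top jam_jar 0.6 [386.  158.7] [ 0.749  -0.1087  0.0986]
top salt 0.63 [434.4 235.3] [ 0.5037 -0.2751  0.0388]
top spoon 0.73 [376.8 221.7] [ 0.5491 -0.088   0.0147]
top spoon 0.52 [434.9 238.1] [ 0.4945 -0.2758  0.0416]
scene toaster 0.95 [364.4 239.1] [0.6849 0.2998 0.1773]
scene lever_top 0.83 [370.8 216.4] [0.6272 0.2747 0.1952]
scene key_round_top 0.52 [341.8 177.2] [0.5323 0.1141 0.1923]
scene k
[... 446 characters left out ...]
 socket_empty1 0.73 [204.8 196.3] [ 0.7355 -0.2421  0.0725]
scene socket_empty1 0.6 [248.9 172.8] [ 0.531  -0.2799  0.0479]
scene mill 0.96 [276.9 262.8] [0.7888 0.1217 0.0675]
scene pasta_jar 0.89 [496.5 267.8] [0.5097 0.5454 0.1194]
scene mug 0.9 [205.5 195.1] [ 0.7324 -0.242   0.0753]
scene mug 0.57 [495.4 269.5] [0.5099 0.5444 0.1137]
scene jam_jar 0.78 [228.  225.6] [ 0.7693 -0.0923  0.0594]
scene jam_jar 0.54 [244.2 175.3] [ 0.5551 -0.2756  0.0506]
scene salt 0.77 [262.6 214.5] [ 0.6552 -0.0773  0.0418]
scene salt 0.36 [315.1 190.8] [0.6279 0.1036 0.1912]
scene spoon 0.44 [283.1 211.9] [ 0.5661 -0.0839 -0.0008]
1.6 [ 0.2571 -0.6241  0.2038] [-3.1416 -0.     -2.7508] 0.08763255561141448
```

View pics/top0.png

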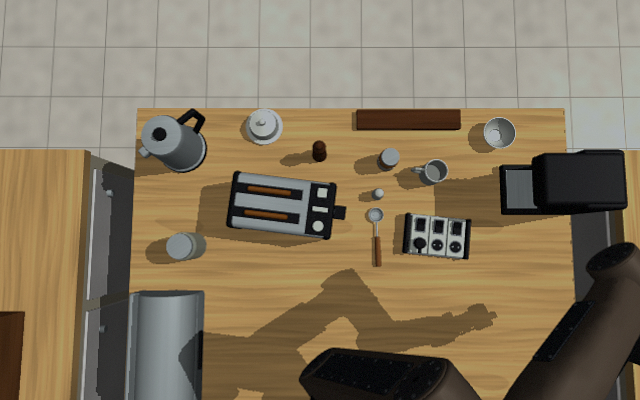

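View pics/scene0.png

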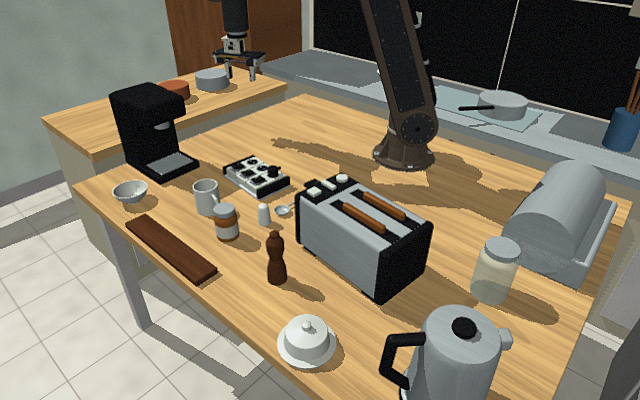

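The top view shows the toaster at about (283,204), with the lever on its right end at (339,212). The round key is near (318,226), the bar at (320,209) and the square at (322,192). The plug is in the leftmost socket at (420,243), with its rocker at (420,224). Next I'll enlarge that area.

Run:
```python
from h import *
np.set_printoptions(precision=4,suppress=True)
p=cv2.imread("pics/top0.png");d=np.load("topd.npy");cp=camera_params("top")
cv2.imwrite("pics/top0c.png",cv2.resize(p[165:265,300:480],None,fx=4.4,fy=4.4,interpolation=cv2.INTER_CUBIC))
for n,uv,h in[("round",(318,226),.192),("bar",(320,209),.192),("sq",(322,192),.192),("lever",(340,212),.172),("rock",(420,222),.052),("plug",(420,243),.07)]:
    print(n,at_z(cp,uv,h),d[uv[1],uv[0]],at_depth(cp,uv,d[uv[1],uv[0]]))
print(at_z(cp,(310,200),.19)-at_z(cp,(311,200),.19))
# white/black blobs via depth: toaster top points
c=camera_params("wrist");print(c)
```

```text
round [0.5286 0.1089 0.192 ] 1.2358794 [0.5287 0.1089 0.1902]
bar [0.579  0.1032 0.192 ] 1.2392646 [0.5791 0.1032 0.1916]
sq [0.6299 0.0974 0.192 ] 1.2416729 [0.6296 0.0974 0.194 ]
lever [0.5716 0.043  0.172 ] 1.2655425 [0.5721 0.0426 0.1643]
rock [ 0.5471 -0.2252  0.052 ] 1.3756279 [ 0.5471 -0.2257  0.0502]
plug [ 0.4785 -0.2197  0.07  ] 1.3501252 [ 0.4785 -0.2199  0.0693]
[-0.     0.003  0.   ]
{'mtx': array([[352.3454,   0.    , 321.863 ],
       [  0.    , 352.3454, 203.0437],
       [  0.    ,   0.    ,   1.    ]]), 'k1': -0.06365318848417098, 'R': array([[-0.3822,  0.9241,  0.0018],
       [ 0.8855,  0.3657,  0.2865],
       [ 0.2641,  0.1111, -0.9581]]), 't': array([ 0.6752, -0.0353,  0.3921])}
```

View pics/top0c.png

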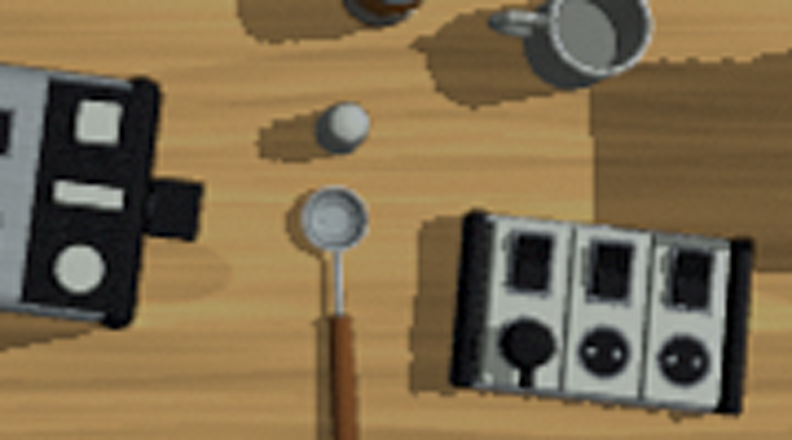

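The crop confirms the plug is in the left socket, whose rocker is at full-image (420.5,225). The lever tab is at (339.5,212.5). I'll go above the rocker with the fingers shut.

```bash
cat >> h.py <<'E'
from scipy.spatial.transform import Rotation as Rn
def togo(p,yaw):
    s=arm.get_state();R0=Rn.from_euler("xyz",s["ee_rot"]);R1=Rn.from_euler("xyz",[np.pi,0,yaw])
    print("t",s["t"],"pos",np.round(s["eef_pos"],4),"rot",np.round(s["ee_rot"],3),"F",np.round(s["force"],1))
    print("mm",np.round(1e3*R0.inv().apply(np.array(p)-s["eef_pos"]),1),"rv",np.round((R0.inv()*R1).as_rotvec(),3))
E
python3 -c "
from h import *
togo([.553,-.227,.16],np.pi-.095)"
```

```text
t 1.6 pos [ 0.2571 -0.6241  0.2038] rot [-3.142 -0.    -2.751] F [-0.  -0.3 -0.7]
mm [-424.9  254.4   43.7] rv [-0.    -0.     0.486]
```

```bash
python3 -m jog '[[[-60,36,0,0,0,0.08,0],[-120,72,0,0,0,0.16,0],[-180,108,0,0,0,0.24,0],[-240,144,10,0,0,0.32,0],[-300,180,20,0,0,0.4,0],[-360,216,30,0,0,0.486,0],[-425,254,44,0,0,0.486,0],[-425,254,44,0,0,0.486,0],[-425,254,44,0,0,0.486,0],[-425,254,44,0,0,0.486,0],[-425,254,44,0,0,0.486,0],[-425,254,44,0,0,0.486,0]]]' 20
python3 - <<'E'
from h import *
np.set_printoptions(precision=4,suppress=True)
togo([.553,-.227,.06],np.pi-.095)
cp=camera_params("wrist");p,d=grab_frame("wrist");cv2.imwrite("pics/w1.png",p);np.save("w1d.npy",d);np.save("w1cp.npy",cp,allow_pickle=True)
for q in["rocker_plugged_raised","socket_plugged"]:
    for r in spot_in(q,"wrist")[:2]:
        u=r["uv"];print(q,r["confidence"],u,at_depth(cp,u,d[int(u[1]),int(u[0])]))
E
```

```text
t: 3.1
eef_pos: [0.5528, -0.2284, 0.1602]
ee_rot: [-3.142, 0.001, 3.045]
force: [0.9, 0.0, 0.3]
width: 0.0003
gripper_force: 0.0
t 3.1 pos [ 0.5528 -0.2284  0.1602] rot [-3.142  0.001  3.045] F [0.9 0.  0.3]
mm [  0.    1.4 100.2] rv [-0.     0.001 -0.002]
rocker_plugged_raised 0.55 [319.1, 175.9] [ 0.5387 -0.2297  0.0485]
socket_plugged 0.79 [321.3, 133.3] [ 0.5042 -0.2245  0.0397]
```

View pics/w1.png

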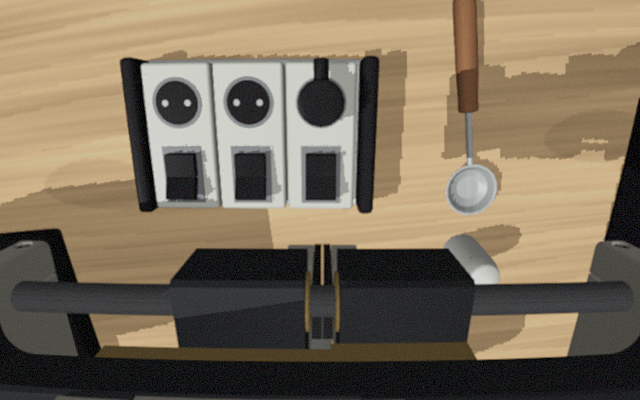

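The wrist view shows the plugged socket on the right at (321,100), with its rocker centred at (321,176). This puts the pivot near (0.539,-0.229), which agrees with the top view. I'll press now.

```bash
python3 -m jog '[[[-1.5,-2,45,0,0,0,0],[-1.5,-2,90,0,0,0,0],[-1.5,-2,100,0,0,0,0],[-1.5,-2,104,0,0,0,0],[-1.5,-2,107,0,0,0,0],[-1.5,-2,109,0,0,0,0],[-1.5,-2,110,0,0,0,0],[-1.5,-2,111,0,0,0,0],[-1.5,-2,111,0,0,0,0]]]'
```

```text
t: 4.38
eef_pos: [0.5546, -0.2295, 0.0488]
ee_rot: [3.142, 0.0, 3.046]
force: [-0.5, -1.5, -0.0]
width: 0.0005
gripper_force: 0.0
```

```bash
python3 -m jog '[[[0,0,1,0,0,0,0],[0,0,1,0,0,0,0]]]'; python3 -m jog '[[[0,0,1,0,0,0,0],[0,0,1,0,0,0,0]]]'
```

```text
t: 4.62
eef_pos: [0.5545, -0.2295, 0.0477]
ee_rot: [3.142, -0.0, 3.046]
force: [-0.1, -0.7, -0.2]
width: 0.0002
gripper_force: 0.0
t: 4.88
eef_pos: [0.5546, -0.2295, 0.0467]
ee_rot: [3.142, -0.0, 3.046]
force: [-0.1, -0.0, 0.0]
width: 0.0004
gripper_force: 0.0
```

Run:
```python
from h import *
p,d=grab_frame("wrist");cv2.imwrite("pics/w2.png",p)
```

```text
(no output)
```

View pics/w2.png

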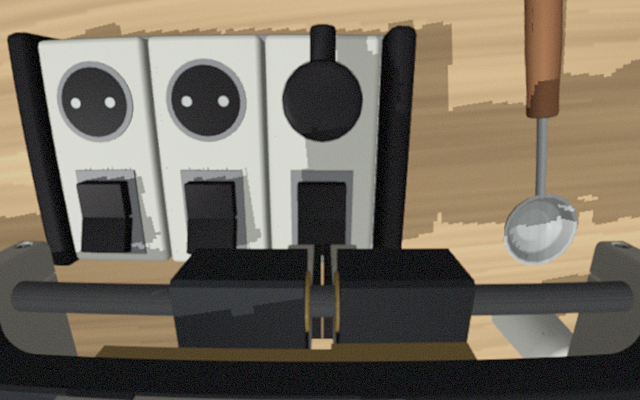

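Run:
```python
from h import *
np.set_printoptions(precision=4,suppress=True)
cp=camera_params("wrist");p,d=grab_frame("wrist")
s=arm.get_state();print(s["eef_pos"])
R=Rn.from_euler("xyz",s["ee_rot"])
for o in([0,0,0],[.0095,0,0],[.0145,0,0]):
    X=np.array(s["eef_pos"])+R.apply(o);c=np.array(cp["R"])@X+cp["t"];a=c[:2]/c[2];a=a*(1+cp["k1"]*(a@a));M=cp["mtx"]
    print(o,M[0,0]*a[0]+M[0,2],M[1,1]*a[1]+M[1,2])
for col in(310,322,334,210):
    print(col)
    for r in range(176,256,6): print(r,at_depth(cp,(col,r),d[r,col]),d[r,col])
```

```text
[ 0.5546 -0.2295  0.0467]
[0, 0, 0] 322.84087572925216 243.26977414192828
[0.0095, 0, 0] 322.87830256084396 227.2012401360989
[0.0145, 0, 0] 322.8983301918672 218.55210386669833
310
176 [ 0.5173 -0.2329  0.0411] 0.19012745
182 [ 0.5198 -0.2331  0.0445] 0.187619
188 [ 0.5219 -0.2332  0.0493] 0.18361865
194 [ 0.5254 -0.2336  0.0483] 0.18558045
200 [ 0.5284 -0.2338  0.0491] 0.18559997
206 [ 0.5318 -0.2342  0.0487] 0.18704882
212 [ 0.5353 -0.2346  0.0483] 0.18842226
218 [ 0.5385 -0.2349  0.0488] 0.18877147
224 [ 0.5416 -0.2352  0.0495] 0.1890942
230 [ 0.5444 -0.2354  0.0513] 0.18807508
236 [ 0.5472 -0.2357  0.0527] 0.18759829
242 [ 0.5508 -0.2361  0.0525] 0.18881707
248 [ 0.5431 -0.2345  0.0779] 0.16222051
254 [ 0.543  -0.2343  0.0848] 0.15560676
322
176 [ 0.5176 -0.2265  0.0423] 0.18893877
182 [ 0.5206 -0.2268  0.0437] 0.18845658
188 [ 0.5223 -0.2269  0.0499] 0.18299226
194 [ 0.5255 -0.2272  0.0499] 0.18384211
200 [ 0.5292 -0.2276  0.0484] 0.18638258
206 [ 0.5324 -0.2279  0.0487] 0.18701732
212 [ 0.536  -0.2282  0.0479] 0.1887802
218 [ 0.5386 -0.2285  0.0503] 0.18726954
224 [ 0.5419 -0.
[... 679 characters left out ...]
1
242 [ 0.5519 -0.2233  0.0528] 0.18851563
248 [ 0.5438 -0.2235  0.0786] 0.16145591
254 [ 0.544  -0.2237  0.0848] 0.15559062
210
176 [ 0.512  -0.287   0.0412] 0.18984573
182 [ 0.5146 -0.2863  0.0448] 0.18714318
188 [ 0.517  -0.2855  0.049 ] 0.18376517
194 [ 0.5205 -0.2865  0.0478] 0.1859306
200 [ 0.5234 -0.2866  0.0492] 0.18538107
206 [ 0.5268 -0.2874  0.0488] 0.18680243
212 [ 0.5302 -0.2881  0.0485] 0.18802778
218 [ 0.5333 -0.2885  0.0492] 0.1883319
224 [ 0.5364 -0.2888  0.0501] 0.18828467
230 [ 0.5393 -0.2889  0.0516] 0.18769778
236 [ 0.543  -0.2899  0.0507] 0.18969862
242 [ 0.5457 -0.2897  0.0528] 0.1883576
248 [ 0.5136 -0.2569  0.1398] 0.095074296
254 [ 0.5132 -0.2553  0.1449] 0.09003037
```

Run:
```python
from h import *
np.set_printoptions(precision=4,suppress=True)
p=cv2.imread("pics/w2.png")[200:360,250:400]
q,d=grab_frame("scene");cp=camera_params("scene")
X=np.array(arm.get_state()["eef_pos"])
def pj(X):
    c=np.array(cp["R"])@X+cp["t"];a=c[:2]/c[2];a=a*(1+cp["k1"]*(a@a));M=cp["mtx"];return M[0,0]*a[0]+M[0,2],M[1,1]*a[1]+M[1,2]
u,v=pj(X);print(u,v,pj(X+[0,0,.066]))
u,v=int(u),int(v)
q=q[v-50:v+30,u-37:u+38]
cv2.imwrite("pics/c3.png",np.hstack([cv2.resize(p,(375,400)),cv2.resize(q,(375,400),interpolation=cv2.INTER_CUBIC)]))
```

```text
253.63277522132591 181.13230729293653 (np.float64(252.01220643331217), np.float64(163.6046337328669))
```

View pics/c3.png

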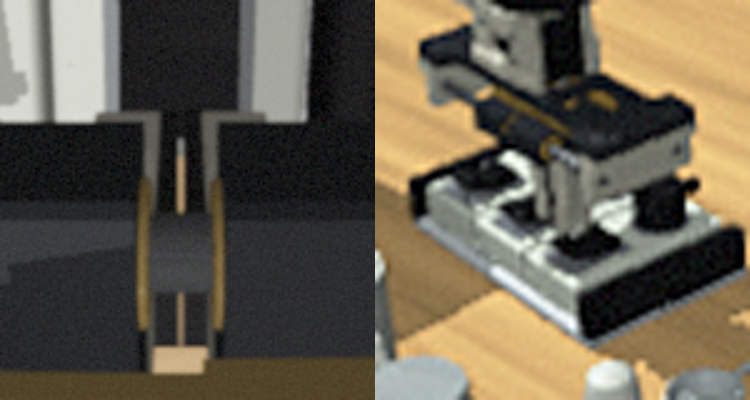

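The plugged rocker is still fully raised: its half slopes up to 53 mm. The real fingertips end above the nominal TCP, so I'll go further down in small steps and watch the force.

```bash
for i in 1 2 3; do python3 -m jog '[[[0,0,1.5,0,0,0,0],[0,0,3,0,0,0,0],[0,0,3,0,0,0,0]]]' | egrep 'pos|force'; done
```

```text
eef_pos: [0.5544, -0.2295, 0.0435]
force: [0.1, -0.1, -0.8]
gripper_force: 0.0
eef_pos: [0.5545, -0.2295, 0.0406]
force: [-0.6, 1.1, -0.5]
gripper_force: 0.0
eef_pos: [0.5544, -0.2295, 0.0376]
force: [0.2, -0.0, 0.5]
gripper_force: 0.0
```

```bash
for i in 1 2; do python3 -m jog '[[[0,0,1.5,0,0,0,0],[0,0,3,0,0,0,0],[0,0,3,0,0,0,0]]]' | egrep 'pos|force:'; done
python3 - <<'E'
from h import *
np.set_printoptions(precision=4,suppress=True)
cp=camera_params("wrist");p,d=grab_frame("wrist")
cv2.imwrite("pics/w4.png",cv2.resize(p[120:300,220:430],None,fx=3.5,fy=3.3))
for col in(310,322,334):
    print(col)
    for r in range(206,270,6): print(r,at_depth(cp,(col,r),d[r,col]))
E
```

```text
eef_pos: [0.5545, -0.2295, 0.0346]
force: [0.8, -0.2, -1.0]
gripper_force: 0.0
eef_pos: [0.5549, -0.2295, 0.032]
force: [0.2, -0.0, 1.7]
gripper_force: 0.8
310
206 [ 0.5273 -0.2333  0.05  ]
212 [ 0.5303 -0.2336  0.0502]
218 [ 0.5334 -0.2339  0.0501]
224 [ 0.5369 -0.2343  0.049 ]
230 [ 0.5398 -0.2346  0.0497]
236 [ 0.5426 -0.2349  0.0504]
242 [ 0.5455 -0.2351  0.0513]
248 [ 0.5431 -0.2345  0.0639]
254 [ 0.5433 -0.2343  0.07  ]
260 [ 0.5443 -0.2343  0.074 ]
266 [ 0.5474 -0.2346  0.0736]
322
206 [ 0.5281 -0.2275  0.0493]
212 [ 0.531  -0.2278  0.0495]
218 [ 0.5339 -0.2281  0.0501]
224 [ 0.5375 -0.2284  0.0487]
230 [ 0.5407 -0.2287  0.0486]
236 [ 0.5434 -0.229   0.0499]
242 [ 0.546  -0.2292  0.0513]
248 [ 0.5492 -0.2295  0.0514]
254 [ 0.5518 -0.2298  0.0528]
260 [ 0.5548 -0.23    0.0532]
266 [ 0.5582 -0.2304  0.0531]
334
206 [ 0.5285 -0.2217  0.0496]
212 [ 0.5318 -0.222   0.0489]
218 [ 0.535  -0.2222  0.0487]
224 [ 0.5384 -0.2225  0.0479]
230 [ 0.5414 -0.2228  0.0482]
236 [ 0.5434 -0.223   0.0512]
242 [ 0.5468 -0.2233  0.0508]
248 [ 0.5443 -0.2235  0.0637]
254 [ 0.5445 -0.2238  0.0698]
260 [ 0.5452 -0.224   0.0743]
266 [ 0.5477 -0.2242  0.075 ]
```

View pics/w4.png

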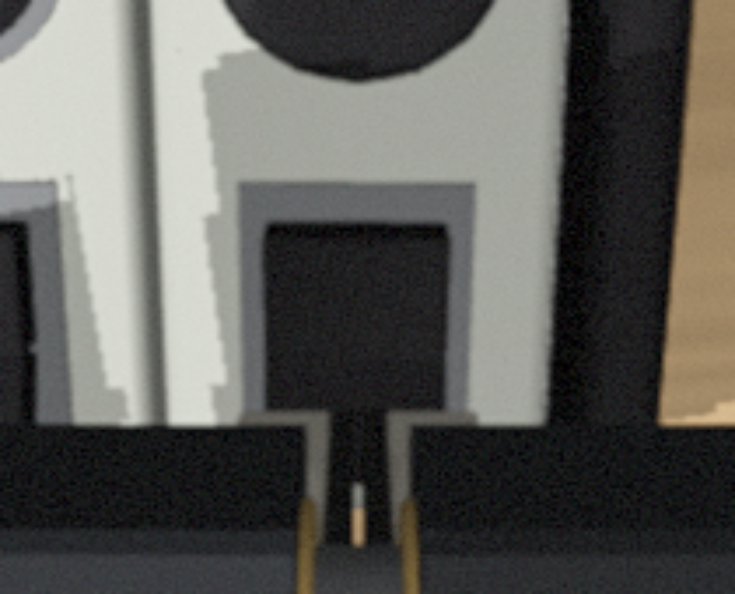

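```bash
for i in 1 2; do python3 -m jog '[[[0,0,1,0,0,0,0],[0,0,1.5,0,0,0,0],[0,0,1.5,0,0,0,0]]]' | egrep 'pos|force'; done
```

```text
eef_pos: [0.5552, -0.2295, 0.0305]
force: [2.3, 0.0, 2.9]
gripper_force: 1.5
eef_pos: [0.5547, -0.2295, 0.0287]
force: [2.2, -0.0, 3.1]
gripper_force: 1.5
```

```bash
for i in 1 2; do python3 -m jog '[[[0,0,1,0,0,0,0],[0,0,1.5,0,0,0,0],[0,0,1.5,0,0,0,0]]]' | egrep 'pos|force'; done
```

```text
eef_pos: [0.5543, -0.2295, 0.0271]
force: [2.7, 0.2, 2.0]
gripper_force: 1.4
eef_pos: [0.5545, -0.2295, 0.0265]
force: [-0.2, 0.9, 10.1]
gripper_force: 5.1
```

The force rose to 10 N after about 6 mm of travel, so the rocker has reached its stop. This puts the real tips about 22.5 mm behind the nominal TCP. I'll lift, check the rocker and plan the lever approach. The tool needs to tilt about 20° to keep the gripper body off the toaster.

```bash
python3 -m jog '[[[0,0,-10,0,0,0,0],[0,0,-60,0,0,0,0],[0,0,-120,0,0,0,0],[0,0,-180,0,0,0,0],[0,0,-200,0,0,0,0],[0,0,-200,0,0,0,0]]]' | egrep 't:|pos'
cat >> h.py <<'E'
OFF=.0225; YD=np.array([.113,.9936,0]); XD=np.array([.9936,-.113,0])
def plan(tip,th):
    s=arm.get_state();R0=Rn.from_euler("xyz",s["ee_rot"])
    R1=Rn.from_euler("z",-1.684)*Rn.from_euler("x",np.pi)*Rn.from_euler("y",-th)
    p=np.array(tip)+OFF*R1.apply([0,0,1])
    print("t",s["t"],"pos",np.round(s["eef_pos"],4),"q",np.round(s["q"],2),"F",np.round(s["force"],1),"tip",np.round(s["eef_pos"]-OFF*R0.apply([0,0,1]),4))
    print("TCP",np.round(p,4),"mm",np.round(1e3*R0.inv().apply(p-s["eef_pos"]),1),"rv",np.round((R0.inv()*R1).as_rotvec(),3))
E
python3 - <<'E'
from h import *
np.set_printoptions(precision=4,suppress=True)
cp=camera_params("wrist");p,d=grab_frame("wrist")
R=np.array(cp["R"]);M=cp["mtx"]
for n,X0 in(("plugged",[.539,-.2285]),("mid",[.5333,-.2883]),("far",[.5276,-.348])):
    o=[]
    for l in(-.014,-.008,0,.008,.014):
        X=np.array([X0[0]+.9955*l,X0[1]-.095*l,.05]);c=R@X+cp["t"];a=c[:2]/c[2];a=a*(1+cp["k1"]*(a@a))
        u=int(M[0,0]*a[0]+M[0,2]);v=int(M[1,1]*a[1]+M[1,2])
        w=np.median(d[v-1:v+2,u-3:u+4]);o.append(at_depth(cp,(u,v),w)[2])
    print(n,np.array(o))
plan([.572,.0436,.23],.35)
E
```

```text
t: 9.2
eef_pos: [0.5546, -0.2294, 0.2274]
ee_rot: [3.141, 0.002, 3.046]
plugged [0.0554 0.0529 0.0495 0.0487 0.0489]
mid [0.0486 0.049  0.0492 0.0515 0.0533]
far [0.0486 0.0488 0.0491 0.0515 0.0532]
t 9.25 pos [ 0.5538 -0.2292  0.2256] q [-0.07  0.22 -0.13 -0.   -1.22 -1.6 ] F [-0.7 -0.5 -0.4] tip [ 0.5539 -0.2293  0.2481]
TCP [0.5729 0.0513 0.2089] mm [  7.8 281.   17. ] rv [-0.271 -0.276 -1.536]
```

The plugged rocker is on: its far half is level at 49 mm and the near half is up. The other two are still off. Next I'll go above the lever, tilted.

```bash
python3 -m jog '[[[1,28,0,-0.027,-0.028,-0.154,0],[2,56,0,-0.054,-0.055,-0.307,0],[2,84,0,-0.081,-0.083,-0.461,0],[3,112,0,-0.108,-0.11,-0.614,0],[4,140,0,-0.135,-0.138,-0.768,0],[5,168,0,-0.163,-0.166,-0.922,0],[5,196,5,-0.19,-0.193,-1.075,0],[6,224,8,-0.217,-0.221,-1.229,0],[7,252,12,-0.244,-0.248,-1.382,0],[7.8,281,17,-0.271,-0.276,-1.536,0],[7.8,281,17,-0.271,-0.276,-1.536,0],[7.8,281,17,-0.271,-0.276,-1.536,0],[7.8,281,17,-0.271,-0.276,-1.536,0]]]' | egrep 't:|pos|rot'
python3 - <<'E'
from h import *
np.set_printoptions(precision=4,suppress=True)
plan([.572,.0436,.19],.35)
cp=camera_params("wrist");p,d=grab_frame("wrist")
cv2.imwrite("pics/w5.png",p)
for q in["lever_top","key_round_top","key_bar_top","key_square_top"]:
    for r in spot_in(q,"wrist")[:2]:
        u=r["uv"];print(q,r["confidence"],u,at_depth(cp,u,d[int(u[1]),int(u[0])]))
E
```

```text
t: 10.88
eef_pos: [0.5732, 0.0504, 0.2085]
ee_rot: [3.141, 0.349, -1.686]
t 10.875 pos [0.5732 0.0504 0.2085] q [ 0.17  0.19 -0.12 -0.36 -1.19 -0.16] F [-0.  -0.3  0.2] tip [0.5723 0.0427 0.2296]
TCP [0.5729 0.0513 0.1689] mm [12.7  0.4 37.5] rv [ 0.    -0.001 -0.001]
lever_top 0.98 [319.7, 182.6] [0.5731 0.0377 0.1653]
key_bar_top 0.63 [321.4, 263.7] [0.5772 0.0827 0.1924]
key_square_top 0.24 [321.5, 193.1] [ 0.558  -0.0843  0.3519]
```

View pics/w5.png

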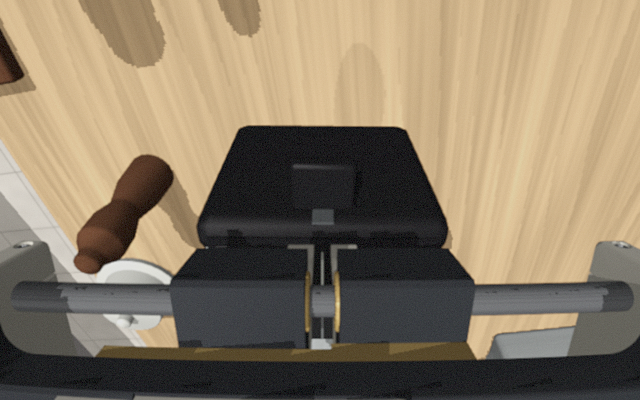

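The wrist view shows the lever tab in line with the fingers, at columns 292–357, rows 165–207. I'll check its edges by depth.

Run:
```python
from h import *
np.set_printoptions(precision=4,suppress=True)
cp=camera_params("wrist");p,d=grab_frame("wrist")
for r in range(158,226,5): print(r,at_depth(cp,(312,r),d[r,312]), p[r,312])
for c in(285,292,300,340,350,356,362): print(c,at_depth(cp,(c,185),d[185,c]))
```

```text
158 [0.577  0.0253 0.1562] [31 30 32]
163 [0.5768 0.0253 0.1625] [48 41 43]
168 [0.5771 0.0277 0.1645] [40 42 39]
173 [0.5775 0.0309 0.1651] [36 37 36]
178 [0.578  0.0349 0.1646] [37 34 32]
183 [0.5785 0.0386 0.1648] [39 39 39]
188 [0.5789 0.0419 0.1655] [40 39 38]
193 [0.5796 0.0467 0.1641] [30 31 28]
198 [0.5801 0.0508 0.164 ] [33 36 32]
203 [0.5806 0.0546 0.1644] [29 26 23]
208 [0.5812 0.0591 0.164 ] [28 25 26]
213 [0.5813 0.0607 0.1674] [46 47 43]
218 [0.5809 0.059  0.1748] [57 51 54]
223 [0.5811 0.0609 0.1775] [69 62 63]
285 [0.6022 0.0586 0.1333]
292 [0.5916 0.0393 0.1638]
300 [0.5865 0.0399 0.1637]
340 [0.5609 0.0428 0.1637]
350 [0.5545 0.0427 0.1649]
356 [0.5494 0.065  0.1326]
362 [0.545  0.0649 0.1335]
```

```bash
python3 -m jog '[[[13.7,0,37.6,0,0,0,0],[19.8,0,54.5,0,0,0,0],[21.2,0,58.3,0,0,0,0],[22.6,0,62,0,0,0,0],[23.9,0,65.8,0,0,0,0],[23.9,0,65.8,0,0,0,0]]]'| egrep 't:|pos|force'
python3 -m jog '[[[1.4,0,3.8,0,0,0,0],[2.7,0,7.5,0,0,0,0],[2.7,0,7.5,0,0,0,0]]]'| egrep 't:|pos|force'
```

```text
t: 11.92
eef_pos: [0.5739, 0.051, 0.1392]
ee_rot: [-3.141, 0.349, -1.683]
force: [-1.6, 0.9, 2.4]
gripper_force: 1.0
t: 12.3
eef_pos: [0.5738, 0.051, 0.1305]
ee_rot: [-3.141, 0.349, -1.684]
force: [-0.4, 0.3, 1.3]
gripper_force: 0.7
```

```bash
for i in 1 2; do python3 -m jog '[[[0.7,0,1.9,0,0,0,0],[1.4,0,3.8,0,0,0,0],[2,0,5.6,0,0,0,0],[2,0,5.6,0,0,0,0]]]'| egrep 't:|pos|force'; done
```

```text
t: 12.8
eef_pos: [0.5737, 0.0511, 0.1247]
ee_rot: [-3.141, 0.349, -1.684]
force: [0.3, -1.3, 2.1]
gripper_force: 1.1
t: 13.3
eef_pos: [0.5737, 0.0511, 0.1187]
ee_rot: [-3.141, 0.349, -1.684]
force: [0.4, -0.3, 2.9]
gripper_force: 1.2
```

```bash
for i in 1 2; do python3 -m jog '[[[0.5,0,1.4,0,0,0,0],[0.7,0,1.9,0,0,0,0],[0.7,0,1.9,0,0,0,0]]]'| egrep 't:|pos|force'; done
python3 - <<'E'
from h import *
np.set_printoptions(precision=4,suppress=True)
cp=camera_params("wrist");p,d=grab_frame("wrist")
for r in range(150,260,8): print(r,at_depth(cp,(308,r),d[r,308]))
E
```

```text
t: 13.68
eef_pos: [0.5739, 0.0511, 0.1181]
ee_rot: [-3.14, 0.35, -1.683]
force: [-2.0, -1.4, 12.2]
gripper_force: 5.7
t: 14.05
eef_pos: [0.5741, 0.0511, 0.1176]
ee_rot: [-3.139, 0.35, -1.681]
force: [-6.7, -2.0, 22.5]
gripper_force: 11.1
150 [ 0.5864  0.054  -0.0002]
158 [0.5873 0.0611 0.0007]
166 [0.5882 0.0685 0.0012]
174 [0.5862 0.0601 0.0279]
182 [0.5859 0.0607 0.0383]
190 [0.5855 0.0604 0.0494]
198 [0.5851 0.0602 0.0597]
206 [0.5848 0.0604 0.0688]
214 [0.5845 0.0603 0.0778]
222 [0.578  0.0253 0.1286]
230 [0.5777 0.0248 0.1352]
238 [0.5782 0.0286 0.1365]
246 [0.578  0.0288 0.1418]
254 [0.5774 0.0259 0.15  ]
```

The lever is down at its stop: the tab top reads 136.5 mm and the force rose to 22 N. I'll lift and move over the round key.

```bash
python3 -m jog '[[[-3.4,0,-9.4,0,0,0,0],[-17.1,0,-47,0,0,0,0],[-34.2,0,-94,0,0,0,0],[-41,0,-113,0,0,0,0],[-41,0,-113,0,0,0,0]]]'| egrep 't:|pos|force'
python3 - <<'E'
from h import *
plan([.529,.109,.215],0)
cp=camera_params("wrist");p,d=grab_frame("wrist")
for r in range(140,240,6): print(r,np.round(at_depth(cp,(322,r),d[r,322]),4))
E
```

```text
t: 14.72
eef_pos: [0.574, 0.0513, 0.2366]
ee_rot: [-3.139, 0.35, -1.682]
force: [-0.3, 0.1, -0.7]
gripper_force: 0.0
t 14.725 pos [0.574  0.0513 0.2366] q [ 0.17  0.17 -0.08 -0.36 -1.24 -0.18] F [-0.3  0.1 -0.7] tip [0.5731 0.0436 0.2578]
TCP [0.529  0.109  0.1925] mm [-34.   51.3  59.3] rv [-0.002  0.35   0.001]
140 [0.5726 0.0374 0.1369]
146 [0.5731 0.0423 0.1371]
152 [0.5737 0.0478 0.1366]
158 [0.5743 0.0526 0.1374]
164 [0.5748 0.0575 0.1383]
170 [0.5751 0.0598 0.1437]
176 [0.5752 0.0608 0.1509]
182 [0.5751 0.06   0.1604]
188 [0.575  0.06   0.1682]
194 [0.575  0.0598 0.1761]
200 [0.5756 0.065  0.1762]
206 [0.5761 0.07   0.1766]
212 [0.5764 0.0725 0.1806]
218 [0.577  0.0777 0.1809]
224 [0.5773 0.0804 0.1844]
230 [0.5773 0.0805 0.191 ]
236 [0.5777 0.0844 0.1929]
```

```bash
python3 -m jog '[[[-10,13,5,0,0.08,0,0],[-20,26,20,0,0.17,0,0],[-30,39,33,0,0.26,0,0],[-39,51,45,0,0.35,0,0],[-39,51,45,0,0.35,0,0],[-39,51,45,0,0.35,0,0]]]'| egrep 't:|pos|rot|force'
python3 - <<'E'
from h import *
np.set_printoptions(precision=4,suppress=True)
plan([.529,.109,.195],0)
cp=camera_params("wrist");p,d=grab_frame("wrist")
cv2.imwrite("pics/w6.png",p)
t,dt=grab_frame("top");ct=camera_params("top")
for n in("wrist",):
  for q in["key_round_top","key_bar_top","key_square_top"]:
    for r in spot_in(q,n)[:2]:
        u=r["uv"];print(q,r["confidence"],u,at_depth(cp,u,d[int(u[1]),int(u[0])]))
# white blob on deck
ok=[]
for v in range(0,400,2):
    for u in range(0,640,2):
        if d[v,u]>.15 and p[v,u].min()>110:
            X=at_depth(cp,(u,v),d[v,u])
            if abs(X[2]-.191)<.004 and abs(X[0]-.529)<.024: ok.append(np.r_[X,u,v])
ok=np.array(ok);print(len(ok),ok.min(0) if len(ok) else"",ok.max(0) if len(ok) else"")
E
```

```text
t: 15.52
eef_pos: [0.5282, 0.1085, 0.205]
ee_rot: [3.14, -0.001, -1.683]
force: [-0.2, -0.1, -1.2]
gripper_force: 0.0
t 15.525 pos [0.5282 0.1085 0.205 ] q [ 0.57  0.14 -0.28 -0.   -1.15 -0.68] F [-0.2 -0.1 -1.2] tip [0.5282 0.1085 0.2275]
TCP [0.529  0.109  0.1725] mm [-0.6 -0.8 32.5] rv [ 0.002 -0.001  0.001]
key_round_top 0.84 [318.9, 229.0] [0.5295 0.1039 0.1926]
key_round_top 0.29 [237.9, 219.8] [0.5761 0.0935 0.1913]
key_bar_top 0.6 [237.3, 220.5] [0.5764 0.0937 0.1919]
key_square_top 0.83 [153.8, 232.2] [0.628  0.0956 0.1917]
379 [  0.5147   0.094    0.1872 294.     210.    ] [  0.545    0.1231   0.1941 344.     258.    ]
```

View pics/w6.png

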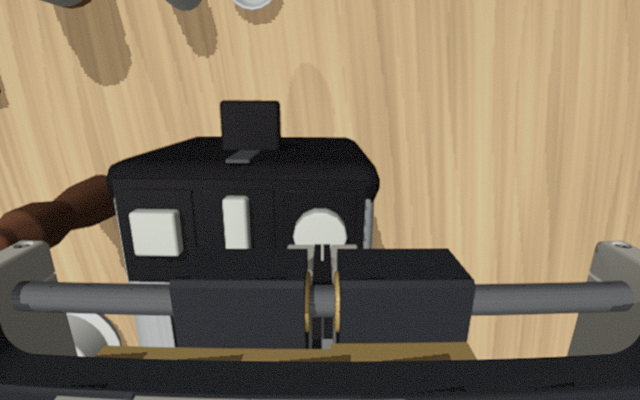

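The round key is at (320,230), just under the fingertips. The bar and square keys, at (237,222) and (155,233), are well clear. I'll press it.

```bash
python3 -m jog '[[[-1.2,-1.4,20,0,0,0,0],[-1.2,-1.4,33,0,0,0,0],[-1.2,-1.4,36,0,0,0,0],[-1.2,-1.4,38,0,0,0,0],[-1.2,-1.4,40,0,0,0,0],[-1.2,-1.4,40,0,0,0,0]]]'| egrep 't:|pos|force'
python3 -m jog '[[[0,0,0.5,0,0,0,0],[0,0,1,0,0,0,0],[0,0,1,0,0,0,0]]]'| egrep 't:|pos|force'
```

```text
t: 16.52
eef_pos: [0.5305, 0.1093, 0.1666]
ee_rot: [-3.141, -0.001, -1.683]
force: [-0.8, -2.5, 3.9]
gripper_force: 1.6
t: 16.9
eef_pos: [0.5305, 0.1093, 0.1653]
ee_rot: [-3.141, -0.001, -1.684]
force: [-0.3, -3.7, 4.0]
gripper_force: 2.1
```

```bash
for i in 1 2; do python3 -m jog '[[[0,0,0.5,0,0,0,0],[0,0,1,0,0,0,0],[0,0,1,0,0,0,0]]]'| egrep 't:|pos|force'; done
```

```text
t: 17.27
eef_pos: [0.5305, 0.1094, 0.1645]
ee_rot: [-3.141, -0.001, -1.683]
force: [-0.1, -3.4, 7.0]
gripper_force: 3.3
t: 17.65
eef_pos: [0.5305, 0.1094, 0.1643]
ee_rot: [-3.14, -0.001, -1.683]
force: [-4.2, -3.2, 13.1]
gripper_force: 6.5
```

The force rose sharply to 13 N at z = 0.1643, so the key is fully in. I'll release, lift clear and check.

```bash
python3 -m jog '[[[0,0,-5,0,0,0,0],[0,0,-15,0,0,0,0],[0,0,-60,0,0,0,0],[0,0,-100,0,0,0,0],[0,0,-100,0,0,0,0],[0,0,-100,0,0,0,0]]]'| egrep 't:|pos|force'
python3 - <<'E'
from h import *
np.set_printoptions(precision=4,suppress=True)
cp=camera_params("wrist");p,d=grab_frame("wrist");R=np.array(cp["R"]);M=cp["mtx"]
for n,X in(("round",[.530,.105,.192]),("bar",[.579,.100,.192]),("sq",[.629,.0974,.192]),("lever",[.572,.040,.137])):
    c=R@np.array(X)+cp["t"];a=c[:2]/c[2];a=a*(1+cp["k1"]*(a@a));u=int(M[0,0]*a[0]+M[0,2]);v=int(M[1,1]*a[1]+M[1,2])
    print(n,u,v,at_depth(cp,(u,v),np.median(d[v-1:v+2,u-1:u+2])))
cp=camera_params("scene");p,d=grab_frame("scene");cv2.imwrite("pics/s7.png",p)
for q in["mug","salt","jam_jar","mill","spoon"]:
    for r in spot_in(q,"scene")[:1]: print(q,r["uv"])
E
```

```text
t: 18.4
eef_pos: [0.5298, 0.1099, 0.2627]
ee_rot: [3.141, 0.0, -1.684]
force: [0.2, 0.4, -0.2]
gripper_force: 0.0
round 320 200 [0.5307 0.1046 0.192 ]
bar 254 201 [0.5796 0.0998 0.1922]
sq 189 204 [0.6289 0.0967 0.1921]
lever 263 114 [0.5722 0.0395 0.1369]
mug [203.8, 199.3]
salt [264.5, 214.9]
jam_jar [229.6, 224.3]
mill [277.9, 259.2]
spoon [280.8, 209.8]
```

View pics/s7.png

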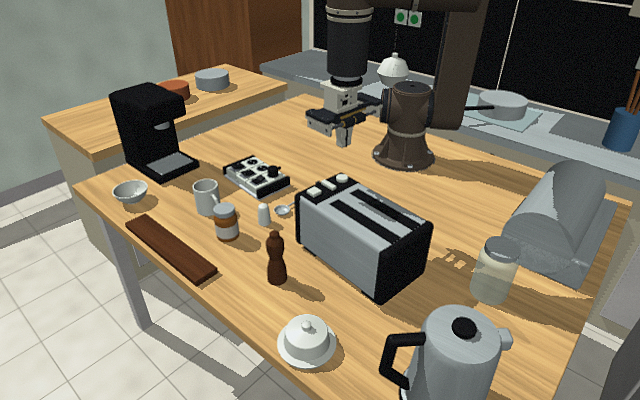

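The scene view shows the bread down in both slots, the keys out again, the arm clear at (345,130) and every loose item where it was.

```bash
python3 -c "
from station import arm
print(arm.job_done())"
```

```text
the job is handed in; nothing more can be done
None
```

The toast is started: the plugged socket's rocker is on, the lever is fully down, and the round key was pressed fully in and sprang back, in that order; I handed the job in at about 18.5 s with the arm clear and nothing else moved.

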